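Start the lacquer drying box

ROBOT

A 7-joint arm with a two-finger parallel gripper is mounted at the origin on the work surface. World frame = base frame: x ahead of the robot, y to its left, z up, the work surface at z = 0. Lengths are in m, angles in rad, forces in N, time in s.
With the tool pointing down it reaches from about 0.425 to 0.825 m from the base axis. Payload 3.6 kg.
Tool frame: the origin (TCP) lies between the finger pads; the fingertips stand bot.tips_ahead ahead of it and the grasp point (between the pads) lies 6 mm ahead of it (bot.tips_ahead is the distance from the TCP to the fingertips, in m); z points along the fingers, y is the line along which they close (so a half turn about z gives the same grasp; the last joint's range is limited). The gripper opens to 93 mm and grips with 3 to 60 N. Pads are 15 mm wide; open, the fingers measure 128 mm over their backs; the gripper's body (75 mm by 188 mm) begins 65 mm behind the grasp point.
Start: joints at [-1.288, 0.615, -0.013, 1.423, 0.008, 1.103, -0.04], TCP at [0.198, 0.619, 0.244] pointing down, gripper open.
Joint ranges: [-3.12, 3.12], [-0.3, 2.06], [-1.34, 1.32], [0.26, 2.42], [-1.36, 4.5], [0.01, 1.98], [-2.84, 2.84]. Speed limits (rad/s): [2.79, 2.79, 3.14, 3.14, 3.14, 3.14, 3.14].

INTERFACE

Orientations are given as a 3x3 rotation matrix whose columns are the frame's x, y, z axes.
In Python, from plant import bot gives the robot as it stands. The module is installed in compiled form; this text tells all that it offers.
- The arm moves only by the tool arm_command, never from a script. Its argument "rows" is a list of rows, each an object with "gripper": the opening, from -1 (shut) to 1 (fully open); "offset": the shift along the tool's x, y, z in mm, a list of three; "rotation": the turn, a rotation vector about the tool's x, y, z in degrees, a list of three. In form: [{"gripper": gripper, "offset": [tx, ty, tz], "rotation": [wx, wy, wz]}, ...]. A call has 1 to 12 rows; each row is the pose to reach, as a shift and turn from the pose commanded when the call began, along the tool's axes at that moment; what a row does not reach only later rows make up. A row lasts 1/10 s, in which the tool goes at most 50 mm and 8.59 degrees, less where a joint would pass 70% of its speed; a pose out of reach is approached as far as the arm can. A call with a gripper value outside its range is refused whole. The fingers move at their own pace and stop on an object; "force" is the grip in N (left out, the last holds). Time passes only in rows, so rows that repeat a pose let the fingers close. It gives the time, the measured TCP pose, the force, the opening and the grip force at its end, in the units of the state.
- bot.state(): the state, without advancing time (a new reading comes with each control period).
- bot.grab_frame(name): name is "scene" or "side" or "wrist"; returns the picture (400x640x3 uint8, red, green, blue); there is no depth.
- bot.camera_model(name): a dict with "fov_y" (degrees; the focal length in pixels is half the picture's height over the tangent of half this angle, whatever the lens; pixels are square), "cx", "cy" (the principal point, pixels), "dist" ([k1, k2, p1, p2, k3] as OpenCV has them; the pictures are not rectified), "position" and "orientation" of the camera in the world. Camera axes: x right, y down, z forward; pixel columns grow to the right and rows downward; lengths in m; the calibration is good to about 2 mm. A picture is of the moment at which its call begins: read the wrist's pose just before it. camera_model takes no time and is no camera call; for the wrist camera it gives the pose at the moment of the call.
- bot.job_done(): hands the job in; it is judged then, once.
The state is a dict: "t": time; "q": joint angles; "joint_velocities": joint speeds; "effort": joint torques, N m; "tcp_pos": TCP position; "tool_rot": TCP orientation; "wrist_force": force on the tool from outside, world axes, zero at the start; "moment": the same for the moment, N m; "opening": finger opening in m; "grip_force": force on a finger pad.
Only numpy, scipy, OpenCV 4.12 (cv2) and the standard library are available. Lean on these libraries where they do the work, as an engineer would, in place of code of your own. Each camera call takes 0.05 s, during which the arm holds its last target. There are 200 camera calls.

TASK

Start drying the lacquer bowls: push the open drawer of the wooden drying box fully home, then tip the wide rocker on the grey console fully over so that its far end (away from the robot) is down, and then press the large round button all the way in and let it come back up. Work by touch alone, in that order: pick nothing up, never pull the drawer out further, do not operate the narrow rocker or the small button, and leave everything else standing where it is.

Things in the scene. Friction and masses are not known exactly. Their poses are not given: they have to be found in the camera images.
- cabinet: wooden drying box, fixed to the bench, 240 mm deep, 260 mm wide, 110 mm tall, with one drawer in its front. Origin: under the middle of its front edge, on the bench. Its x axis points into the box (the way the drawer closes), z up. It may stand left or right of the console.
- drawer (a joint): how far the drawer stands out of the drying box, m: 0 = fully home, 0.12 = out to its stop; it starts partly open. It slides along the box's x axis with about 2 N of friction and stays where it is left.
- drawer_face (a point): centre of the outer face of the drawer's flat front panel (254 mm wide, 88 mm tall, its middle 55 mm above the bench, no handle); its x axis points into the box. Fully home, this point is 14 mm in front of the box's front edge (x = -0.014 m in the box's frame). The panel's upper edge is 99 mm above the bench. Three low lacquer bowls are fixed in the drawer behind the panel.
- console: grey control console of the drying box, fixed to the bench, 170 mm (x) by 230 mm (y) by 60 mm tall. Origin: centre of its underside. Its x axis points away from the robot (turned a little), y to the left, z up. On top, from left (+y) to right: the wide rocker, the narrow rocker, then two round buttons, the large one on the far side and the small one on the near side.
- wide_rocker_pivot (a point): pivot of the wide rocker (36 mm wide, 60 mm long along the console's x), 66 mm above the bench, where its two 30 mm halves meet in a shallow V; x axis as the console's, pointing to the far half. Off: the near half lies level at 66 mm and the far half slopes up by 0.4 rad, its end 78 mm above the bench. On: the far half lies level with its top at 66 mm and the near half is up.
- wide_rocker (a joint): angle of the wide rocker, rad: 0 = off (far half up), 0.4 = fully on (far half pressed down level). Friction 0.05 N m (about 2.5 N at 20 mm from the pivot); stays where it is left, it does not snap over.
- narrow_rocker_pivot (a point): pivot of the narrow rocker, same as the wide one but 16 mm wide and 70 mm beside it; not to be used
- narrow_rocker (a joint): angle of the narrow rocker, rad: 0 = off; same motion as the wide one
- large_button_top (a point): centre of the top of the large round button (36 mm across), 82 mm above the bench when up; it moves down with the button. Its black collar is 52 mm across, its top 72 mm above the bench.
- large_button (a joint): travel of the large button, m: 0 = up, 0.006 = fully in. Spring: begins to move at 1.2 N, fully in at 4 N, comes back up by itself.
- small_button_top (a point): centre of the top of the small round button (18 mm across, collar 34 mm), 82 mm above the bench, 80 mm nearer than the large one; not to be used
- small_button (a joint): travel of the small button, m: 0 = up, 0.006 = fully in; same spring
- cup: Bystander, loose: black lacquer cup, 60 mm wide, 85 mm tall, open at the top, standing between drying box and console. Origin: centre of its underside.
- tin: Bystander, loose: red lidded round tin, 58 mm wide, 44 mm tall, standing on the robot's side of the console. Origin: centre of its underside.
- bowl: Bystander, loose: black lacquer bowl, 110 mm wide, 55 mm tall, behind the console. Origin: centre of its underside.
- jar: Bystander, loose: amber jar with a black cap, 54 mm wide, 60 mm tall, on the roof of the drying box. Origin: centre of its underside.
- dish: Bystander, loose: red lacquer dish, 90 mm wide, 18 mm tall, on the roof of the drying box. Origin: centre of its underside.
- brush: Bystander, loose: slim black lacquer brush, 150 mm long, 8 mm thick, lying on the bench between the robot and the cup (origin on its underside, mid-length).
- bottle: Bystander, loose: amber bottle, 48 mm wide, 150 mm tall, at the back between drying box and console. Origin: centre of its underside.

How it is judged:
By the outcome, as a careful person would: the job done as asked, in the order asked, and still so for the second after the job is handed in, with the robot touching nothing.
It also fails if it takes over 54 s, if anything falls off the work surface, if the arm or the gripper's body presses on something with over 40 N, if the wrist force passes 120 N, or if a joint passes its speed limit or range.

## Working session

There is one attempt and no reset: what is moved stays moved. The work goes in short steps, Python scripts to look and compute and a tool call to move; the robot and the scene stay as the last step left them, time stands still between calls to the robot, and variables do not carry over. Pictures are saved under pics/ and viewed, at most 10 in all, crops included, and the job is handed in when it is done.

Besides the shell and the picture viewer there is one more tool, called after "Request:" as name(argument=value, ...) on one line, values as JSON. arm_command: Moves the arm, as the interface text tells. Its arguments: {"type":"object","properties":{"rows":{"type":"array","items":{"type":"object","properties":{"gripper":{"type":"number"},"offset":{"type":"array","items":{"type":"number"}},"rotation":{"type":"array","items":{"type":"number"}}}}},"force":{"type":"number"}},"required":["rows"]}

```bash
mkdir -p pics; python3 - <<'E'
from plant import bot
import cv2
s=bot.state();print(s['tcp_pos'],s['tool_rot'],bot.tips_ahead,s['opening'])
for n in('scene','side'):
    print(n,bot.camera_model(n)); cv2.imwrite(f'pics/{n}0.png',bot.grab_frame(n)[:,:,::-1])
E
```

```text
[0.19733371 0.61856706 0.2425132 ] [[-9.52729436e-01  3.03819246e-01 -6.97774260e-04]
 [ 3.03820039e-01  9.52726357e-01 -2.42344536e-03]
 [-7.15014153e-05 -2.52088554e-03 -9.99996820e-01]] 0.025 0.0929817403196967
scene {'fov_y': 42.71165303110714, 'cx': 325.0123930415201, 'cy': 189.00533381630677, 'dist': array([-0.12461238,  0.        ,  0.        ,  0.        ,  0.        ]), 'position': array([1.15396607, 0.73779392, 0.92951165]), 'orientation': array([[-0.77941688,  0.41791234, -0.46675326],
       [ 0.62645959,  0.52890732, -0.57254294],
       [ 0.00759646, -0.73865169, -0.67404449]])}
side {'fov_y': 54.922469878094745, 'cx': 320.4551383931782, 'cy': 198.74348361477462, 'dist': array([-0.0129931,  0.       ,  0.       ,  0.       ,  0.       ]), 'position': array([0.47537493, 0.52947133, 0.73389177]), 'orientation': array([[-0.9743838 , -0.17837026,  0.13696806],
       [-0.22481928,  0.75713615, -0.61335238],
       [ 0.00570036, -0.62843369, -0.77784227]])}
```

View pics/scene0.png

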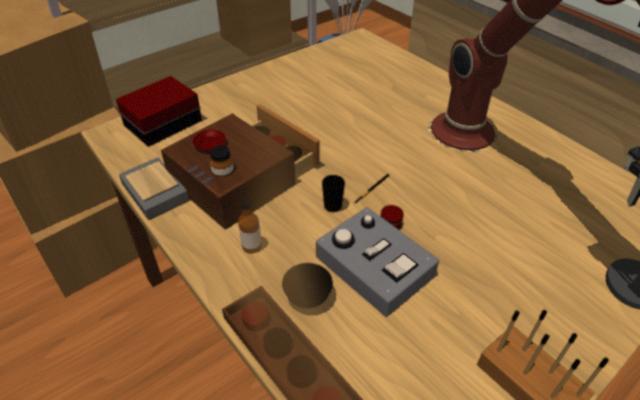

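View pics/side0.png

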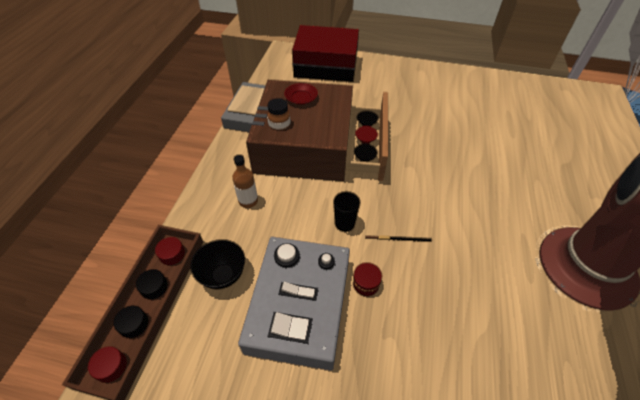

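The side view shows the console at about (300,300), with the wide rocker near (290,327) and the large button near (287,254). The drawer panel is at about (385,138). I'll enlarge both for accurate pixel picks.

```bash
python3 - <<'E'
import cv2,numpy as np
a=cv2.imread('pics/side0.png')
p=cv2.resize(a[225:375,230:390],None,fx=4,fy=4,interpolation=cv2.INTER_CUBIC)
for i in range(0,160,20): cv2.putText(p,str(230+i),(i*4,10),0,.35,(0,0,255)); cv2.line(p,(i*4,0),(i*4,600),(0,120,0),1)
for i in range(0,150,20): cv2.putText(p,str(225+i),(0,i*4+10),0,.35,(0,0,255)); cv2.line(p,(0,i*4),(640,i*4),(0,120,0),1)
cv2.imwrite('pics/c1.png',p)
p=cv2.resize(a[70:200,230:410],None,fx=4,fy=4,interpolation=cv2.INTER_CUBIC)
for i in range(0,180,20): cv2.putText(p,str(230+i),(i*4,10),0,.35,(0,0,255)); cv2.line(p,(i*4,0),(i*4,600),(0,120,0),1)
for i in range(0,130,20): cv2.putText(p,str(70+i),(0,i*4+10),0,.35,(0,0,255)); cv2.line(p,(0,i*4),(800,i*4),(0,120,0),1)
cv2.imwrite('pics/c2.png',p)
E
```

```text
(no output)
```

View pics/c1.png

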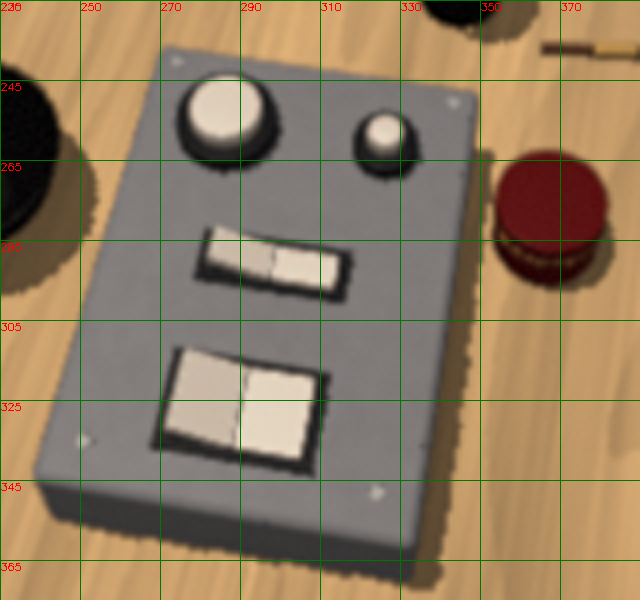

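View pics/c2.png

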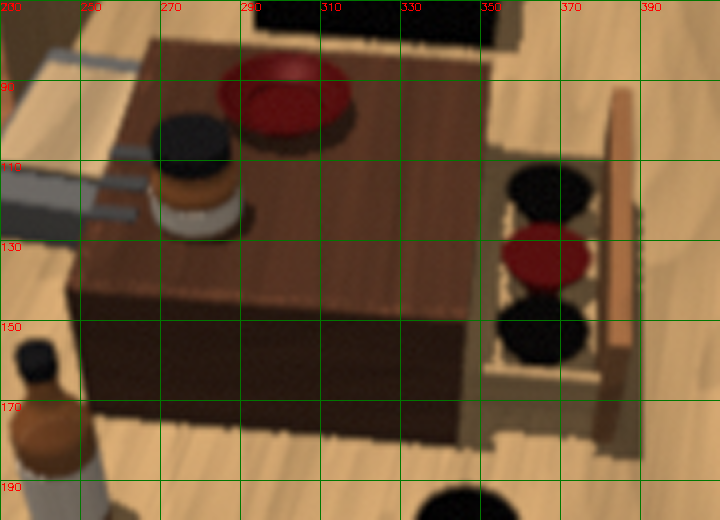

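The crops show these pixel positions:
- **Console top corners:** (270,237), (349.3,248), (333.3,361.8) and (238.8,342.5).
- **Wide rocker V:** about (290.4,326.9).
- **Button tops:** large at (286.5,251.5), small at (326,257.5).
- **Box roof corners:** (267.5,79.5), (352.5,85.5), (346.3,150) and (246.3,142).
- **Panel outer top edge:** (388,92.5) to (387.8,156.5).

```bash
cat >h.py <<'E'
from plant import bot
import cv2,numpy as np
def ray(n,px,m=None):
    m=m or bot.camera_model(n); f=200/np.tan(np.radians(m['fov_y'])/2)
    K=np.array([[f,0,m['cx']],[0,f,m['cy']],[0,0,1]])
    u=cv2.undistortPoints(np.array([[px]],float),K,np.array(m['dist'])).ravel()
    return m['position'],m['orientation']@np.r_[u,1]
def at(n,px,z,m=None):
    p,d=ray(n,px,m); return p+d*(z-p[2])/d[2]
def proj(n,P,m=None):
    m=m or bot.camera_model(n); f=200/np.tan(np.radians(m['fov_y'])/2)
    K=np.array([[f,0,m['cx']],[0,f,m['cy']],[0,0,1]]); R=m['orientation'].T
    return cv2.projectPoints(np.atleast_2d(P).astype(float),cv2.Rodrigues(R)[0],-R@m['position'],K,np.array(m['dist']))[0][:,0]
def fit(L,W):
    c0,c1=L.mean(0),W.mean(0);H=((L-c0).T@(W-c1));t=np.arctan2(H[0,1]-H[1,0],H[0,0]+H[1,1])
    R=np.array([[np.cos(t),-np.sin(t)],[np.sin(t),np.cos(t)]]);return t,R,c1-R@c0
E
python3 - <<'E'
from h import *
np.set_printoptions(precision=4,suppress=True)
A=lambda p,z:at('side',p,z)[:2]
W=np.array([A(p,.06) for p in[(270,237),(349.3,248),(333.3,361.8),(238.8,342.5)]])
L=np.array([[.085,-.115],[-.085,-.115],[-.085,.115],[.085,.115]])
t,R,o=fit(L,W);print('console',t,o,(L@R.T+o-W)*1e3)
for n,p,z in[('rock',(290.4,326.9),.066),('nar',(298,291),.066),('big',(286.5,251.5),.082),('small',(326,257.5),.082)]:
    w=A(p,z);print(n,w,(w-o)@R)
Wb=np.array([A(p,.11) for p in[(267.5,79.5),(352.5,85.5),(346.3,150),(246.3,142)]])
L=np.array([[.24,-.13],[0,-.13],[0,.13],[.24,.13]])
t,R,o=fit(L,Wb);print('box',t,o,(L@R.T+o-Wb)*1e3)
for p in[(388,92.5),(387.8,156.5)]:
    w=A(p,.099);print('panel',w,(w-o)@R)
print('cup',A((345.5,225),0),'tin',A((367,272),.044),'brush',A((366,238),0.005),A((432,239),.005))
# scene check
for n,P in[('rock',0),]: pass
E
```

```text
console 0.057995573068743325 [0.5836 0.2278] [[ 1.8393 -4.1123]
 [-2.2201 -2.5384]
 [-1.7445  1.2706]
 [ 2.1254  5.3802]]
rock [0.5793 0.2974] [-0.0003  0.0698]
nar [0.584  0.2285] [0.0004 0.0007]
big [0.6251 0.1602] [ 0.0375 -0.0698]
small [0.5468 0.1557] [-0.041  -0.0698]
box 0.1168950298795732 [ 0.5729 -0.245 ] [[ 1.8625 -1.8991]
 [-1.4315 -2.7183]
 [-1.8161  2.2164]
 [ 1.3851  2.4009]]
panel [ 0.4912 -0.3782] [-0.0966 -0.1227]
panel [ 0.4628 -0.1306] [-0.096   0.1265]
cup [0.5303 0.0139] tin [0.4639 0.1477] brush [0.4783 0.0419] [0.333  0.0107]
```

```bash
cat >>h.py <<'E'
from scipy.spatial.transform import Rotation as Ro
def go(p,yaw,s=None):
    "offset/rotation (tool x at world yaw, z down) from current measured pose"
    s=s or bot.state();R=s['tool_rot'];c,d=np.cos(yaw),np.sin(yaw)
    T=np.array([[c,d,0],[d,-c,0],[0,0,-1.]])
    return np.round(R.T@(np.array(p)-s['tcp_pos'])*1e3,1),np.round(Ro.from_matrix(R.T@T).as_rotvec(degrees=True),2)
E
python3 -c "
from h import *
print(go([.5,.1,.25],.117)); print(go([.44,-.258,.2],.117))"
```

```text
(array([-445.9, -402.2,   -6.5]), array([-4.0000e-02,  1.8000e-01,  1.5561e+02]))
(array([-497.6, -761.3,   44.4]), array([-4.0000e-02,  1.8000e-01,  1.5561e+02]))
```

Request:
arm_command(rows=[{"gripper": -1,"offset": [-446,-402,-6],"rotation": [0,0,90]},{"gripper": -1,"offset": [-446,-402,-6],"rotation": [0,0,90]},{"gripper": -1,"offset": [-446,-402,-6],"rotation": [0,0,90]},{"gripper": -1,"offset": [-446,-402,-6],"rotation": [0,0,90]},{"gripper": -1,"offset": [-446,-402,-6],"rotation": [0,0,90]},{"gripper": -1,"offset": [-446,-402,-6],"rotation": [0,0,90]},{"gripper": -1,"offset": [-446,-402,-6],"rotation": [0,0,90]},{"gripper": -1,"offset": [-446,-402,-6],"rotation": [0,0,90]},{"gripper": -1,"offset": [-446,-402,-6],"rotation": [0,0,90]},{"gripper": -1,"offset": [-446,-402,-6],"rotation": [0,0,90]},{"gripper": -1,"offset": [-446,-402,-6],"rotation": [0,0,90]},{"gripper": -1,"offset": [-446,-402,-6],"rotation": [0,0,90]}])

```text
t: 1.3
tcp_pos: [0.5004, 0.0996, 0.2494]
tool_rot: [[0.304, 0.953, -0.001], [0.953, -0.304, -0.0], [-0.0, -0.001, -1.0]]
wrist_force: [0.6, 0.7, 0.2]
opening: 0.0026
grip_force: 0.0
```

```bash
python3 -c "
from h import *
s=bot.state();print(s['t'],s['q'],s['tcp_pos'],s['tool_rot'][:,0],s['wrist_force'],s['opening'])
print(go([.44,-.258,.2],.117))"
```

```text
1.3 [-0.56845396  0.42196174  0.47485345  1.82374053 -0.23206244  0.95146331
 -0.30280859] [0.50044964 0.09960299 0.24944789] [ 3.04421620e-01  9.52537363e-01 -2.24205852e-04] [0.57678146 0.6865191  0.17904688] 0.0025770846279745325
(array([-359. ,   51.3,   49.5]), array([-2.000e-02,  3.000e-02,  6.557e+01]))
```

Request:
arm_command(rows=[{"gripper": -1,"offset": [-359,51,49],"rotation": [0,0,65.6]},{"gripper": -1,"offset": [-359,51,49],"rotation": [0,0,65.6]},{"gripper": -1,"offset": [-359,51,49],"rotation": [0,0,65.6]},{"gripper": -1,"offset": [-359,51,49],"rotation": [0,0,65.6]},{"gripper": -1,"offset": [-359,51,49],"rotation": [0,0,65.6]},{"gripper": -1,"offset": [-359,51,49],"rotation": [0,0,65.6]},{"gripper": -1,"offset": [-359,51,49],"rotation": [0,0,65.6]},{"gripper": -1,"offset": [-359,51,49],"rotation": [0,0,65.6]},{"gripper": -1,"offset": [-359,51,49],"rotation": [0,0,65.6]},{"gripper": -1,"offset": [-359,51,49],"rotation": [0,0,65.6]}])

```text
t: 2.3
tcp_pos: [0.4397, -0.2552, 0.2002]
tool_rot: [[0.993, 0.12, -0.001], [0.12, -0.993, 0.002], [-0.001, -0.002, -1.0]]
wrist_force: [-0.3, 0.8, -0.8]
opening: 0.0004
grip_force: 0.0
```

```bash
python3 -c "
from h import *
s=bot.state();print(s['t'],s['q'],s['tcp_pos'],s['tool_rot'][:,0],s['wrist_force'],s['opening'])
print(go([.44,-.258,.08],.117));m=bot.camera_model('wrist');print(m)
cv2.imwrite('pics/w1.png',bot.grab_frame('wrist')[:,:,::-1])"
```

```text
2.3 [-0.01358227  0.54643675  0.7587526   1.8983928  -0.47966913  0.8886261
 -0.46605728] [ 0.43965473 -0.25518888  0.20018575] [ 9.92819699e-01  1.19618178e-01 -7.32850859e-04] [-0.31940527  0.81338902 -0.82755249] 0.0003903707654827525
(array([1.000e-01, 3.000e+00, 1.202e+02]), array([-0.1 ,  0.04,  0.17]))
{'fov_y': 71.65512937500743, 'cx': 320.0065187159915, 'cy': 198.56886186922375, 'dist': array([-0.04962905,  0.        ,  0.        ,  0.        ,  0.        ]), 'position': array([ 0.52101523, -0.24530553,  0.34129447]), 'orientation': array([[ 0.1205471 , -0.947507  , -0.29613995],
       [-0.99270576, -0.11563312, -0.03412107],
       [-0.00191363,  0.29809304, -0.9545349 ]])}
```

View pics/w1.png

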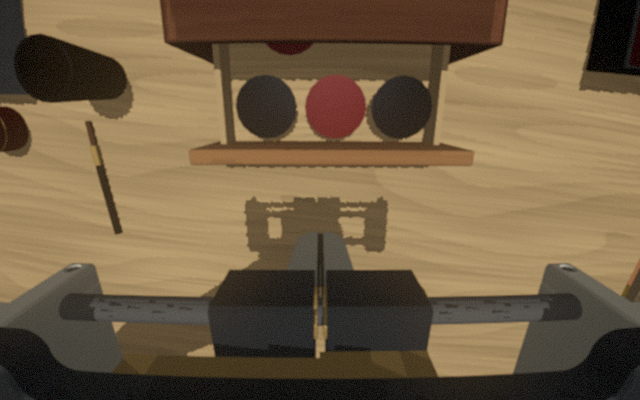

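The wrist view shows the panel's outer top edge from (190,165) to (472,165). It lies parallel to the tool, and there is clear bench in front of it.

```bash
python3 -c "
from h import *
a=at('wrist',(190,165),.099);b=at('wrist',(472,165),.099);print(a,b,(a+b)/2,np.linalg.norm(a-b))
s=bot.state();print(s['tool_rot'].T@((a+b)/2-s['tcp_pos']), np.arctan2(*(a-b)[:2]))"
```

```text
[ 0.46322799 -0.13390722  0.099     ] [ 0.49428159 -0.38450671  0.099     ] [ 0.47875479 -0.25920697  0.099     ] 0.2525161921444251
[0.03783057 0.00966796 0.10123961] -0.12328878120171752
```

Request:
arm_command(rows=[{"gripper": -1,"offset": [0,3,50],"rotation": [0,0,0]},{"gripper": -1,"offset": [0,3,90],"rotation": [0,0,0]},{"gripper": -1,"offset": [0,3,120],"rotation": [0,0,0]},{"gripper": -1,"offset": [0,3,120],"rotation": [0,0,0]}])

```text
t: 2.75
tcp_pos: [0.4388, -0.2553, 0.0776]
tool_rot: [[0.993, 0.121, -0.006], [0.122, -0.993, 0.006], [-0.005, -0.007, -1.0]]
wrist_force: [-0.0, 0.1, 0.0]
opening: 0.0004
grip_force: 0.0
```

Request:
arm_command(rows=[{"gripper": -1,"offset": [10,0,0],"rotation": [0,0,0]},{"gripper": -1,"offset": [18,0,0],"rotation": [0,0,0]},{"gripper": -1,"offset": [24,0,0],"rotation": [0,0,0]},{"gripper": -1,"offset": [29,0,0],"rotation": [0,0,0]},{"gripper": -1,"offset": [34,0,0],"rotation": [0,0,0]},{"gripper": -1,"offset": [40,0,0],"rotation": [0,0,0]},{"gripper": -1,"offset": [47,0,0],"rotation": [0,0,0]},{"gripper": -1,"offset": [54,0,0],"rotation": [0,0,0]},{"gripper": -1,"offset": [61,0,0],"rotation": [0,0,0]},{"gripper": -1,"offset": [68,0,0],"rotation": [0,0,0]},{"gripper": -1,"offset": [75,0,0],"rotation": [0,0,0]},{"gripper": -1,"offset": [82,0,0],"rotation": [0,0,0]}])

```text
t: 3.95
tcp_pos: [0.5219, -0.2499, 0.0806]
tool_rot: [[0.993, 0.117, -0.0], [0.117, -0.993, -0.0], [-0.0, 0.0, -1.0]]
wrist_force: [-2.1, -0.8, 1.9]
opening: 0.0004
grip_force: 1.2
```

Request:
arm_command(rows=[{"gripper": -1,"offset": [6,0,0],"rotation": [0,0,0]},{"gripper": -1,"offset": [11,0,0],"rotation": [0,0,0]},{"gripper": -1,"offset": [15,0,0],"rotation": [0,0,0]},{"gripper": -1,"offset": [19,0,0],"rotation": [0,0,0]},{"gripper": -1,"offset": [22,0,0],"rotation": [0,0,0]},{"gripper": -1,"offset": [23,0,0],"rotation": [0,0,0]},{"gripper": -1,"offset": [23,0,0],"rotation": [0,0,0]}])

```text
t: 4.65
tcp_pos: [0.5445, -0.2468, 0.0805]
tool_rot: [[0.993, 0.117, 0.0], [0.117, -0.993, 0.0], [0.0, -0.0, -1.0]]
wrist_force: [-0.8, -0.8, 0.5]
opening: 0.0006
grip_force: 0.4
```

Request:
arm_command(rows=[{"gripper": -1,"offset": [1,0,0],"rotation": [0,0,0]},{"gripper": -1,"offset": [2,0,0],"rotation": [0,0,0]},{"gripper": -1,"offset": [3,0,0],"rotation": [0,0,0]},{"gripper": -1,"offset": [3,0,0],"rotation": [0,0,0]}])

```text
t: 5.05
tcp_pos: [0.5472, -0.2464, 0.0805]
tool_rot: [[0.993, 0.117, -0.0], [0.117, -0.993, 0.001], [-0.0, -0.001, -1.0]]
wrist_force: [-1.8, -0.9, 0.6]
opening: 0.0004
grip_force: 0.8
```

Request:
arm_command(rows=[{"gripper": -1,"offset": [1,0,0],"rotation": [0,0,0]},{"gripper": -1,"offset": [2,0,0],"rotation": [0,0,0]},{"gripper": -1,"offset": [2,0,0],"rotation": [0,0,0]}])

```text
t: 5.35
tcp_pos: [0.5493, -0.2461, 0.0805]
tool_rot: [[0.993, 0.117, -0.0], [0.117, -0.993, 0.001], [-0.0, -0.001, -1.0]]
wrist_force: [-1.0, -0.3, -0.4]
opening: 0.0006
grip_force: 0.8
```

Not at the stop yet, so I'll continue gently until the force rises.

Request:
arm_command(rows=[{"gripper": -1,"offset": [1,0,0],"rotation": [0,0,0]},{"gripper": -1,"offset": [2,0,0],"rotation": [0,0,0]},{"gripper": -1,"offset": [2,0,0],"rotation": [0,0,0]}])

```text
t: 5.65
tcp_pos: [0.5513, -0.246, 0.0806]
tool_rot: [[0.993, 0.117, 0.0], [0.117, -0.993, 0.0], [0.0, -0.0, -1.0]]
wrist_force: [-1.6, 0.6, 0.3]
opening: 0.0002
grip_force: 0.8
```

Request:
arm_command(rows=[{"gripper": -1,"offset": [1,0,0],"rotation": [0,0,0]},{"gripper": -1,"offset": [2,0,0],"rotation": [0,0,0]},{"gripper": -1,"offset": [2,0,0],"rotation": [0,0,0]}])

```text
t: 5.95
tcp_pos: [0.5522, -0.2459, 0.0806]
tool_rot: [[0.993, 0.117, -0.002], [0.117, -0.993, 0.001], [-0.002, -0.001, -1.0]]
wrist_force: [-4.4, 1.6, 2.3]
opening: 0.0006
grip_force: 2.1
```

Request:
arm_command(rows=[{"gripper": -1,"offset": [1,0,0],"rotation": [0,0,0]},{"gripper": -1,"offset": [2,0,0],"rotation": [0,0,0]},{"gripper": -1,"offset": [2,0,0],"rotation": [0,0,0]}])

```text
t: 6.25
tcp_pos: [0.5522, -0.2458, 0.0806]
tool_rot: [[0.993, 0.116, -0.005], [0.116, -0.993, 0.002], [-0.005, -0.002, -1.0]]
wrist_force: [-7.1, 1.4, 4.1]
opening: 0.0005
grip_force: 3.9
```

The force rises with no further motion at the expected home position, so the drawer is home. I'll back off straight and then rise.

Request:
arm_command(rows=[{"gripper": -1,"offset": [-20,0,0],"rotation": [0,0,0]},{"gripper": -1,"offset": [-50,0,0],"rotation": [0,0,0]},{"gripper": -1,"offset": [-60,0,-45],"rotation": [0,0,0]},{"gripper": -1,"offset": [-60,0,-95],"rotation": [0,0,0]},{"gripper": -1,"offset": [-60,0,-140],"rotation": [0,0,0]},{"gripper": -1,"offset": [-60,0,-150],"rotation": [0,0,0]}])

```text
t: 6.85
tcp_pos: [0.499, -0.2556, 0.2367]
tool_rot: [[0.993, 0.117, 0.013], [0.117, -0.993, -0.007], [0.012, 0.008, -1.0]]
wrist_force: [-0.0, -0.2, 0.2]
opening: 0.0001
grip_force: 0.0
```

```bash
python3 -c "
from h import *
print(bot.state()['tcp_pos'],go([.54,.285,.23],.06))
cv2.imwrite('pics/w2.png',bot.grab_frame('wrist')[:,:,::-1])"
```

```text
[ 0.49903588 -0.2556274   0.23667106] (array([ 103.9, -532.2,    3.5]), array([ 0.46, -0.69,  3.28]))
```

View pics/w2.png

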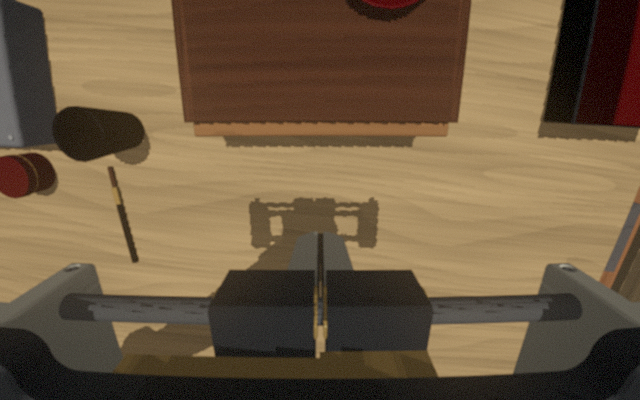

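The drawer panel (rows 123–136) sits flush against the box front, and the cup, brush and tin are where they were. Next I'll go over to the rocker.

Request:
arm_command(rows=[{"gripper": -1,"offset": [104,-532,3],"rotation": [0.5,-0.7,3.3]},{"gripper": -1,"offset": [104,-532,3],"rotation": [0.5,-0.7,3.3]},{"gripper": -1,"offset": [104,-532,3],"rotation": [0.5,-0.7,3.3]},{"gripper": -1,"offset": [104,-532,3],"rotation": [0.5,-0.7,3.3]},{"gripper": -1,"offset": [104,-532,3],"rotation": [0.5,-0.7,3.3]},{"gripper": -1,"offset": [104,-532,3],"rotation": [0.5,-0.7,3.3]},{"gripper": -1,"offset": [104,-532,3],"rotation": [0.5,-0.7,3.3]},{"gripper": -1,"offset": [104,-532,3],"rotation": [0.5,-0.7,3.3]},{"gripper": -1,"offset": [104,-532,3],"rotation": [0.5,-0.7,3.3]},{"gripper": -1,"offset": [104,-532,3],"rotation": [0.5,-0.7,3.3]},{"gripper": -1,"offset": [104,-532,3],"rotation": [0.5,-0.7,3.3]},{"gripper": -1,"offset": [104,-532,3],"rotation": [0.5,-0.7,3.3]}])

```text
t: 8.1
tcp_pos: [0.5348, 0.2977, 0.2242]
tool_rot: [[0.997, 0.074, -0.016], [0.074, -0.997, 0.011], [-0.015, -0.012, -1.0]]
wrist_force: [-1.0, -0.5, -1.1]
opening: 0.0006
grip_force: 0.0
```

Request:
arm_command(rows=[{"gripper": -1,"offset": [0,0,0],"rotation": [0,0,0]},{"gripper": -1,"offset": [0,0,0],"rotation": [0,0,0]}])

```text
t: 8.3
tcp_pos: [0.5368, 0.2859, 0.2269]
tool_rot: [[0.998, 0.057, -0.013], [0.057, -0.998, 0.006], [-0.013, -0.007, -1.0]]
wrist_force: [0.2, -0.8, -0.1]
opening: 0.0003
grip_force: 0.0
```

```bash
python3 -c "
from h import *
print(bot.state()['tcp_pos'],go([.597,.2985,.12],.06))
P=proj('wrist',[[.5793,.2974,.066],[.6251,.1602,.082]]);print(P,proj('wrist',[.5,.2,.06]))
cv2.imwrite('pics/w3.png',bot.grab_frame('wrist')[:,:,::-1])"
```

```text
[0.53681248 0.28585308 0.22690872] (array([ 62.2,  -8.5, 106.2]), array([-0.39,  0.74, -0.18]))
[[312.81979903 147.95302449]
 [452.4395088  112.73539643]] [[391.01613965 218.8588219 ]]
```

View pics/w3.png

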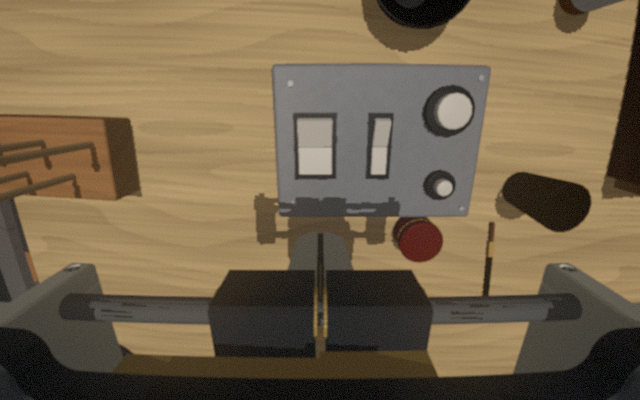

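The wrist view shows the rocker's V at (315,147) and the large button at (453,111). Both are within 2 px of prediction. I'll go above the far half.

Request:
arm_command(rows=[{"gripper": -1,"offset": [40,-5,20],"rotation": [-0.4,0.7,-0.2]},{"gripper": -1,"offset": [64,-7.5,60],"rotation": [-0.4,0.7,-0.2]},{"gripper": -1,"offset": [64,-7.5,90],"rotation": [-0.4,0.7,-0.2]},{"gripper": -1,"offset": [64,-7.5,106],"rotation": [-0.4,0.7,-0.2]},{"gripper": -1,"offset": [64,-7.5,106],"rotation": [-0.4,0.7,-0.2]},{"gripper": -1,"offset": [64,-7.5,106],"rotation": [-0.4,0.7,-0.2]}])

```text
t: 8.95
tcp_pos: [0.5994, 0.2991, 0.1223]
tool_rot: [[0.998, 0.062, 0.002], [0.062, -0.998, 0.002], [0.002, -0.002, -1.0]]
wrist_force: [0.4, -0.5, -0.3]
opening: 0.0005
grip_force: 0.0
```

```bash
python3 -c "
from h import *
print(bot.state()['tcp_pos'],go([.599,.297,.095],.06))"
```

```text
[0.59941188 0.29912512 0.12232922] (array([-0.6,  2.1, 27.3]), array([-0.1, -0.1,  0.1]))
```

Request:
arm_command(rows=[{"gripper": -1,"offset": [0,2,10],"rotation": [0,0,0]},{"gripper": -1,"offset": [0,2,17],"rotation": [0,0,0]},{"gripper": -1,"offset": [0,2,21],"rotation": [0,0,0]},{"gripper": -1,"offset": [0,2,24],"rotation": [0,0,0]},{"gripper": -1,"offset": [0,2,27],"rotation": [0,0,0]},{"gripper": -1,"offset": [0,2,29],"rotation": [0,0,0]},{"gripper": -1,"offset": [0,2,29],"rotation": [0,0,0]}])

```text
t: 9.65
tcp_pos: [0.5992, 0.2979, 0.0919]
tool_rot: [[0.998, 0.063, 0.0], [0.063, -0.998, 0.001], [0.001, -0.001, -1.0]]
wrist_force: [1.6, -0.0, 1.4]
opening: 0.0004
grip_force: 1.0
```

Request:
arm_command(rows=[{"gripper": -1,"offset": [0,0,1],"rotation": [0,0,0]},{"gripper": -1,"offset": [0,0,2],"rotation": [0,0,0]},{"gripper": -1,"offset": [0,0,2],"rotation": [0,0,0]}])

```text
t: 9.95
tcp_pos: [0.5992, 0.2979, 0.0914]
tool_rot: [[0.998, 0.063, 0.001], [0.063, -0.998, 0.002], [0.001, -0.002, -1.0]]
wrist_force: [0.4, -0.7, 7.8]
opening: 0.0004
grip_force: 3.8
```

Request:
arm_command(rows=[{"gripper": -1,"offset": [0,0,1],"rotation": [0,0,0]},{"gripper": -1,"offset": [0,0,2],"rotation": [0,0,0]},{"gripper": -1,"offset": [0,0,2],"rotation": [0,0,0]}])

```text
t: 10.25
tcp_pos: [0.5992, 0.2978, 0.0913]
tool_rot: [[0.998, 0.063, 0.001], [0.063, -0.998, 0.003], [0.001, -0.003, -1.0]]
wrist_force: [-3.0, -0.5, 15.7]
opening: 0.0004
grip_force: 7.8
```

The tip stopped at z = 66 mm with rising force, so the far half is level. I'll lift and look from near the button.

Request:
arm_command(rows=[{"gripper": -1,"offset": [0,0,-25],"rotation": [0,0,0]},{"gripper": -1,"offset": [0,0,-60],"rotation": [0,0,0]},{"gripper": -1,"offset": [-30,20,-100],"rotation": [0,0,0]},{"gripper": -1,"offset": [-60,60,-130],"rotation": [0,0,0]},{"gripper": -1,"offset": [-60,100,-135],"rotation": [0,0,0]},{"gripper": -1,"offset": [-60,100,-135],"rotation": [0,0,0]},{"gripper": -1,"offset": [-60,100,-135],"rotation": [0,0,0]}])

```text
t: 10.95
tcp_pos: [0.5443, 0.1932, 0.2228]
tool_rot: [[0.998, 0.06, -0.002], [0.06, -0.998, 0.003], [-0.002, -0.003, -1.0]]
wrist_force: [-0.3, 1.2, 0.6]
opening: 0.0004
grip_force: 0.0
```

```bash
python3 -c "
from h import *
print(bot.state()['tcp_pos'],go([.6255,.160,.12],.06))
print(proj('wrist',[.6251,.1602,.082]))
a=bot.grab_frame('wrist')[:,:,::-1];cv2.imwrite('pics/w4.png',cv2.resize(a[20:260,150:550],None,fx=2,fy=2))"
```

```text
[0.54431475 0.19316916 0.22284205] (array([ 79.3,  38.3, 102.6]), array([-0.16,  0.13,  0.02]))
[[359.24568825 115.85313704]]
```

View pics/w4.png

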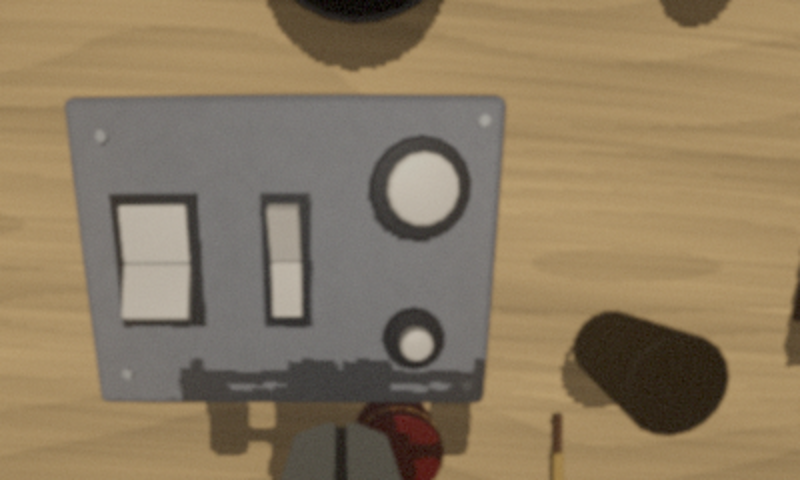

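The wide rocker's far half now looks level like the board, and the narrow rocker is unchanged. The large button centre is at (362,114), about 1 mm from prediction, so I'll go over it and press.

Request:
arm_command(rows=[{"gripper": -1,"offset": [40,20,20],"rotation": [0,0,0]},{"gripper": -1,"offset": [80,39.5,50],"rotation": [0,0,0]},{"gripper": -1,"offset": [80,39.5,85],"rotation": [0,0,0]},{"gripper": -1,"offset": [80,39.5,103],"rotation": [0,0,0]},{"gripper": -1,"offset": [80,39.5,103],"rotation": [0,0,0]},{"gripper": -1,"offset": [80,39.5,103],"rotation": [0,0,0]},{"gripper": -1,"offset": [80,39.5,103],"rotation": [0,0,0]}])

```text
t: 11.7
tcp_pos: [0.6282, 0.1608, 0.1208]
tool_rot: [[0.998, 0.065, 0.002], [0.065, -0.998, 0.002], [0.002, -0.002, -1.0]]
wrist_force: [0.3, -0.1, 0.6]
opening: 0.0004
grip_force: 0.0
```

Request:
arm_command(rows=[{"gripper": -1,"offset": [0,0,8],"rotation": [0,0,0]},{"gripper": -1,"offset": [0,0,12],"rotation": [0,0,0]},{"gripper": -1,"offset": [0,0,15],"rotation": [0,0,0]},{"gripper": -1,"offset": [0,0,17],"rotation": [0,0,0]},{"gripper": -1,"offset": [0,0,19],"rotation": [0,0,0]},{"gripper": -1,"offset": [0,0,19],"rotation": [0,0,0]}])

```text
t: 12.3
tcp_pos: [0.6275, 0.1603, 0.1014]
tool_rot: [[0.998, 0.063, -0.0], [0.063, -0.998, 0.003], [-0.0, -0.003, -1.0]]
wrist_force: [-0.5, 1.2, 6.0]
opening: 0.0004
grip_force: 2.6
```

Request:
arm_command(rows=[{"gripper": -1,"offset": [0,0,1],"rotation": [0,0,0]},{"gripper": -1,"offset": [0,0,2],"rotation": [0,0,0]},{"gripper": -1,"offset": [0,0,2],"rotation": [0,0,0]}])

```text
t: 12.6
tcp_pos: [0.6276, 0.1603, 0.1012]
tool_rot: [[0.998, 0.063, -0.0], [0.063, -0.998, 0.004], [0.0, -0.004, -1.0]]
wrist_force: [-5.2, 1.5, 12.9]
opening: 0.0006
grip_force: 6.5
```

The button is at its stop: z = 76 mm, with 13 N on the tool. I'll release it and rise.

Request:
arm_command(rows=[{"gripper": -1,"offset": [0,0,-10],"rotation": [0,0,0]},{"gripper": -1,"offset": [0,0,-40],"rotation": [0,0,0]},{"gripper": -1,"offset": [-30,0,-80],"rotation": [0,0,0]},{"gripper": -1,"offset": [-70,0,-120],"rotation": [0,0,0]},{"gripper": -1,"offset": [-80,0,-130],"rotation": [0,0,0]},{"gripper": -1,"offset": [-80,0,-130],"rotation": [0,0,0]},{"gripper": -1,"offset": [-80,0,-130],"rotation": [0,0,0]},{"gripper": -1,"offset": [-80,0,-130],"rotation": [0,0,0]}])

```text
t: 13.4
tcp_pos: [0.5479, 0.1548, 0.2274]
tool_rot: [[0.998, 0.063, -0.002], [0.063, -0.998, 0.0], [-0.002, -0.0, -1.0]]
wrist_force: [0.8, -0.1, -0.1]
opening: 0.0007
grip_force: 0.0
```

```bash
python3 -c "
from h import *
cv2.imwrite('pics/s2.png',bot.grab_frame('scene')[60:330,100:500,::-1].repeat(2,0).repeat(2,1))"
```

```text
(no output)
```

View pics/s2.png

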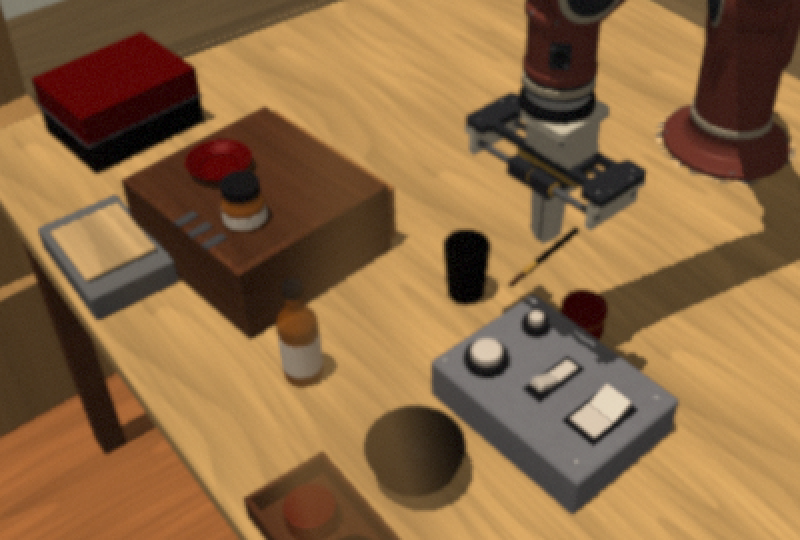

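The scene view shows the drawer shut, the wide rocker with its near half up (600,405 in the crop), the button up (487,352), and all bystanders in place.

```bash
python3 -c "
from plant import bot
print(bot.job_done())"
```

```text
the job is handed in; nothing more can be done
None
```

The job is handed in at about 13.5 s: the drawer was pushed home, the wide rocker tipped so its far end is down, and the large button pressed fully in and released, in that order; the last image showed nothing else moved.

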